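# Show the camera the sticker behind the bag sealer

## Task

The bench camera is recording the safety check of the bag sealer, but the round green test sticker is on the sealer's back, facing the wall. Pull the orange-handled inspection mirror up out of its stand, bring it over behind the sealer - glass about 10 cm behind the sealer's back face, straight behind the sticker and 16 or 17 cm above the table - and turn and lean it until the camera's lens, looking over the sealer, has the whole sticker in the glass; finish while still holding the mirror there in the air, steady and clear of the sealer and the stand. Do not bump the sealer or the camera, and leave the other things where they are.

Things in the scene. Friction and masses are not known exactly. Their poses are not given: they have to be found in the camera images.
- inspection_mirror: inspection mirror, one rigid piece: orange handle (12 mm along x, 14 along y) in line above a black-framed 70 (y) x 54 (z) x 6 mm mirror head. Origin: middle of the 64 x 48 mm glass, which looks along -x; +z runs up the handle, which spans z = 53 to 163 mm at x = +4, y = 0. At the start it stands upright, head down in its stand, origin 35 mm above the table. About 90 g
- mirror_stand: blue pocket on a black 84 x 110 x 8 mm foot plate, fixed. Origin: middle of the underside. The pocket (10 mm along x, 74 along y, rim 58 mm above the table) holds the mirror head with 2 mm of play, glass to the stand's -x; it comes out straight up, clear of the rim once the mirror's origin is 85 mm above the table
- bag_sealer: impulse bag sealer, grey with a long black press arm, screwed down (fixed). Origin on the table; +x points to its back. Arm from y = -179 to +120 mm, body x = -52 to +16 mm, dial at the front to x = -67, 86 mm high over the arm. The back face (x = +16) looks along +x, away from the robot, and carries the round sticker
- tag (a point): middle of the round green and white test sticker, 22 mm across, flat on the sealer's back face: at x = +17.5, y = -20, z = +33 mm in the sealer's frame. The camera cannot see it directly
- bench_camera: small grey camera on a post with a round 66 mm foot, 220 mm high, fixed. It stands on the robot's side of the sealer, 145 mm before its origin, either left (y = +120 mm in the sealer's frame) or right (y = -120), and looks level over the sealer along the sealer's +x, seeing 45 degrees to each side. Origin: under the foot
- lens (a point): middle of the camera's front lens, 200 mm above the table, 20 mm ahead of the post
- sight_left (a point): used in judging: point on the straight line from lens to sticker, 62 % of the way to the sticker, when the camera stands LEFT (fixed to the sealer). The lens sees the sticker in the glass when the normal from the middle of the glass (the mirror's -x) passes through it; a miss of d mm there puts the sticker d mm off the middle of the glass
- sight_right (a point): the same point for the camera standing RIGHT
- espresso_cup: white espresso cup, 62 mm wide, 88 mm over its handle, 50 mm high; origin under its middle. It stands in front of the sealer, in the place the camera does not have (camera and cup swap places from one start to the next)
- screwdriver_red: screwdriver with a red handle, 189 mm long, lying at the left
- spare_plate: white socket plate, 112 x 72 x 8 mm, lying flat at the back, right of the sealer
- led_driver: white LED driver box with its lead, 158 mm long, 22 mm high, at the right, behind the stand

How it is judged:
By the outcome, as a careful person would: the job done as asked, in the order asked, and still so for the second after the job is handed in, while the arm keeps its last pose, push and grip.
It also fails if it takes over 32 s, if anything falls off the work surface, if the arm or the gripper's body presses on something with over 40 N, if the wrist force passes 120 N, or if a joint passes its speed limit or range.

## Robot

A 7-joint arm with a two-finger parallel gripper is mounted at the origin on a cart in front of the work surface, level with it; the furniture and walls round the work are solid. World frame = base frame: x ahead of the robot, y to its left, z up, the work surface at z = 0. Lengths are in m, angles in rad, forces in N, time in s.
With the tool pointing down it reaches from about 0.425 to 0.925 m from the base axis. Payload 6.8 kg.
Tool frame: the origin (TCP) lies on the front face of the gripper's body, between the roots of the fingers; the fingertips stand 73 mm ahead of it and the grasp point (between the pads) lies 54 mm ahead of it (env.nose_length is the distance from the TCP to the fingertips, in m); z points along the fingers, y is the line along which they close (so a half turn about z gives the same grasp; the last joint's range is limited). The gripper opens to 85 mm and grips with 20 to 120 N. Pads are 22 mm wide; open, the fingers measure 114 mm over their backs; the gripper's body (76 mm by 85 mm) begins 54 mm behind the grasp point. The pads swing forward as they close: fully open they stand 13 mm farther back than shut.
Start: joints at [1.059, 0.477, 0.022, 1.555, -0.011, 1.109, -0.083], TCP at [0.265, -0.621, 0.304] pointing down, gripper open.
Joint ranges: [-2.96, 2.96], [-0.34, 2.1], [-1.41, 1.46], [0.24, 2.44], [-1.37, 4.51], [0.17, 1.92], [-2.96, 2.96]. Speed limits (rad/s): [2.39, 2.39, 3.14, 3.14, 3.14, 3.14, 3.14].

## Interface

Orientations are given as a unit quaternion [w, x, y, z].
In Python, from cell import env, kin, camera, calibration, job gives the robot as it stands. The module is installed in compiled form; this text tells all that it offers. Calls block until the motion is done:
- env.reach(position, orientation): joint-space move of the TCP to a pose.
- env.movel(position, velocity=0.15, rot=None, stop_force=None): straight line of the TCP; rot=None keeps the orientation; velocity is the mean speed in m/s. With stop_force (N) it stops when the force on the tool has changed by that much, and returns True; else False.
- env.goto_joints(angles): joint-space move.
- env.grip(opening, f_grip=None): finger opening in m; f_grip is the grip in N (None keeps the last); returns when the fingers have stopped.
- env.dwell(seconds).
- kin.inverse_kinematics(position, orientation): joint angles nearest the present ones, or None.
- env.get_state(): the state.
- camera(name): name is "scene" or "top" or "wrist"; returns (picture, depth): 420x560x3 uint8, blue, green, red; 420x560 float32, m along the optical axis (not along the pixel's ray), 0 where there is no reading.
- calibration(name): a dict with "fx", "fy", "cx", "cy" (pixels), "rvec" (rotation vector, rad) and "tvec" (3), from world to camera coordinates, as OpenCV has them. Camera axes: x right, y down, z forward; pixel columns grow to the right and rows downward; lengths in m; the calibration is good to about 2 mm. A picture is of the moment at which its call begins: read the wrist's pose just before it. calibration takes no time and is no camera call; for the wrist camera it gives the pose at the moment of the call.
A pose or a line that the arm cannot do raises env.PlanningError and nothing moves.
- job.job_done(): hands the job in; it is judged then, once.
The state is a dict: "time": time; "qpos": joint angles; "joint_velocities": joint speeds; "joint_torque": joint torques, N m; "tcp_pos": TCP position; "orientation": TCP orientation; "force": force on the tool from outside, world axes, zero at the start; "torque": the same for the moment, N m; "opening": finger opening in m; "gripper_force": force on a finger pad.
Only numpy, scipy, OpenCV 4.12 (cv2) and the standard library are available. Lean on these libraries where they do the work, as an engineer would, in place of code of your own. Each camera call takes 0.05 s, during which the arm holds its last target. There are 200 camera calls.

## Working session

There is one attempt and no reset: what is moved stays moved. The work goes in short steps, each a Python script; the robot and the scene stay as the last script left them, time stands still between calls to the robot, and variables do not carry over. Pictures are saved under pics/ and viewed, at most 10 in all, crops included, and the job is handed in when it is done.

```bash
mkdir -p pics
cat > h.py <<'E'
import numpy as np, cv2
from cell import env, kin, camera, calibration, job
def cloud(name):
    c=calibration(name); im,d=camera(name)
    R=cv2.Rodrigues(np.array(c["rvec"],float))[0]; t=np.array(c["tvec"],float).ravel()
    v,u=np.mgrid[:420,:560]
    P=np.stack([(u-c["cx"])/c["fx"]*d,(v-c["cy"])/c["fy"]*d,d],-1)
    W=(P-t)@R; W[d==0]=np.nan
    return im,W
E
python3 - <<'E'
from h import *
for n in("top","scene"):
    im,W=cloud(n); cv2.imwrite(f"pics/{n}0.png",im); np.savez(f"{n}0.npz",im=im,W=W)
    c=calibration(n); R=cv2.Rodrigues(np.array(c["rvec"],float))[0]; print(n,-R.T@np.ravel(c["tvec"]),R[2])
print(env.get_state())
E
```

```text
top [-0.0731407  -0.05496756  1.32367259] [ 0.44663067 -0.0118115  -0.89464045]
scene [-0.35578538 -0.95149498  1.16092402] [ 0.53120157  0.55629262 -0.63903319]
{'time': 0.1, 'qpos': array([ 1.05890545,  0.47770837,  0.02232802,  1.55631953, -0.01150688,
        1.10927782, -0.08310963]), 'joint_velocities': array([ 0.00036035, -0.00281518,  0.00116234, -0.00250842, -0.00276052,
       -0.00062532,  0.00103818]), 'joint_torque': array([ 3.95550480e-03, -5.97765648e+01,  1.61343846e+00, -2.81955224e+01,
        1.28356920e-02,  4.96500594e-03, -8.32924002e-06]), 'tcp_pos': array([ 0.26506578, -0.62034773,  0.30304258]), 'orientation': array([-7.64778380e-04,  9.79685872e-01,  2.00536691e-01, -2.08292778e-04]), 'force': array([ 0.77451588,  0.12616338, -0.85774089]), 'torque': array([-0.00589441,  0.00812786,  0.02115318]), 'gripper_force': 0.0, 'opening': 0.0854022752413714}
```

View pics/top0.png

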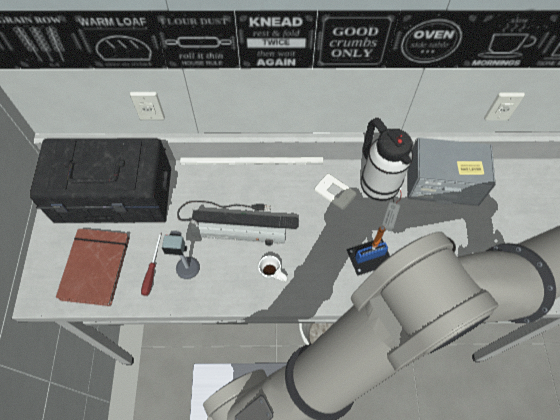

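View pics/scene0.png

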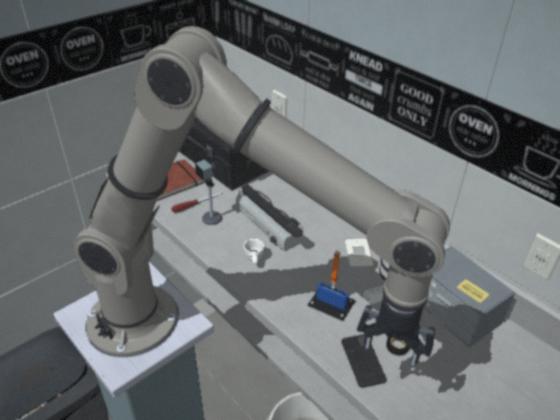

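The camera stands left of the sealer (top view, head about (174,243), foot (188,268)). The sealer is at (192–298, 205–240), the cup at (270,265), and the stand with the orange handle at about (370,252). Next I'll build a rectified map from both clouds.

Run:
```python
from h import *
# ortho map: rows = x from 0.85 down to 0.35 ; cols = y from 0.45 to -0.35 ; 1mm
def ortho(n):
    f=np.load(n+"0.npz"); im,W=f["im"],f["W"]
    W=cv2.resize(W,None,fx=4,fy=4,interpolation=cv2.INTER_NEAREST).reshape(-1,3); I=cv2.resize(im,None,fx=4,fy=4,interpolation=cv2.INTER_NEAREST).reshape(-1,3)
    ok=~np.isnan(W[:,0])&(W[:,2]<0.25)&(W[:,2]>-0.02); W=W[ok];I=I[ok]
    r=((0.95-W[:,0])*1000).astype(int); c=((0.40-W[:,1])*1000).astype(int)
    k=(r>=0)&(r<600)&(c>=0)&(c<800); o=np.argsort(W[k,2])
    M=np.zeros((600,800,3),np.uint8); M[r[k][o],c[k][o]]=I[k][o]; 
    return cv2.dilate(M,np.ones((3,3)))
for n in("top","scene"): cv2.imwrite(f"pics/o_{n}.png",ortho(n))
for n in("top","scene"):
    f=np.load(n+"0.npz"); W=f["W"]; im=f["im"].astype(int)
    hsv=cv2.cvtColor(f["im"],cv2.COLOR_BGR2HSV)
    roi=(W[...,0]>.4)&(W[...,0]<.95)&(W[...,1]<.4)&(W[...,1]>-.45)
    t=roi&(abs(W[...,2])<.004); print(n,"table z",np.nanmedian(W[...,2][t]))
    o=roi&(hsv[...,0]>4)&(hsv[...,0]<16)&(hsv[...,1]>170)&(hsv[...,2]>70)&(W[...,1]<0)
    print("orange",o.sum(),np.nanmean(W[o],0),np.nanmin(W[o],0),np.nanmax(W[o],0))
    b=roi&(hsv[...,0]>100)&(hsv[...,0]<125)&(hsv[...,1]>140)&(W[...,1]<0.0)&(abs(W[...,2]-.058)<.004)
    P=W[b][:,:2].astype(np.float32)*1000; print("blue",b.sum(),cv2.minAreaRect(P) if len(P)>3 else 0)
    s=roi&(W[...,2]>.070)&(W[...,2]<.095)&(W[...,1]<.28)&(W[...,1]>-.12)&(W[...,0]>.52)
    P=W[s][:,:2].astype(np.float32)*1000; print("arm",s.sum(),cv2.minAreaRect(P),cv2.boxPoints(cv2.minAreaRect(P)))
```

```text
top table z -0.0005822071079378514
orange 71 [ 0.43241448 -0.31392361  0.14337151] [ 0.42936079 -0.32280168  0.09169874] [ 0.43708782 -0.30847249  0.19610633]
blue 75 ((435.5138244628906, -314.6252746582031), (22.133285522460938, 81.19054412841797), 19.275680541992188)
arm 1365 ((653.8058471679688, 86.14710235595703), (398.2043762207031, 275.7859802246094), 86.61336517333984) [[ 504.39203  -104.46156 ]
 [ 779.69635  -120.753204]
 [ 803.21967   276.75577 ]
 [ 527.91534   293.04742 ]]
scene table z -0.0003115654956888013
orange 91 [ 0.4303428  -0.32018054  0.1387012 ] [ 0.42612583 -0.32715526  0.09292642] [ 0.43468315 -0.31348153  0.18575349]
blue 76 ((432.1854248046875, -319.002197265625), (20.904003143310547, 82.51325988769531), 17.89311981201172)
arm 400 ((536.0682373046875, 104.09660339355469), (381.6009826660156, 110.05388641357422), 69.52946472167969) [[417.7883   -55.41091 ]
 [520.8925   -93.899574]
 [654.34814  263.60413 ]
 [551.24396  302.09277 ]]
```

View pics/o_top.png

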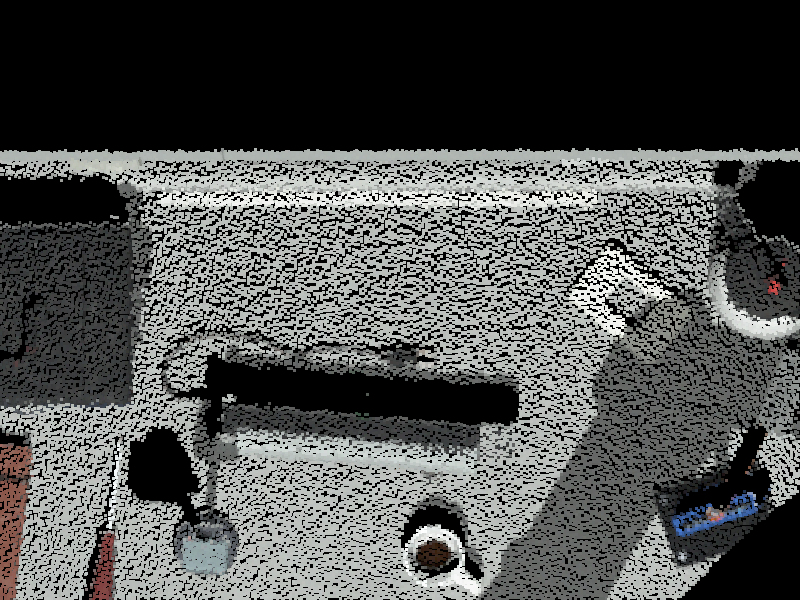

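View pics/o_scene.png

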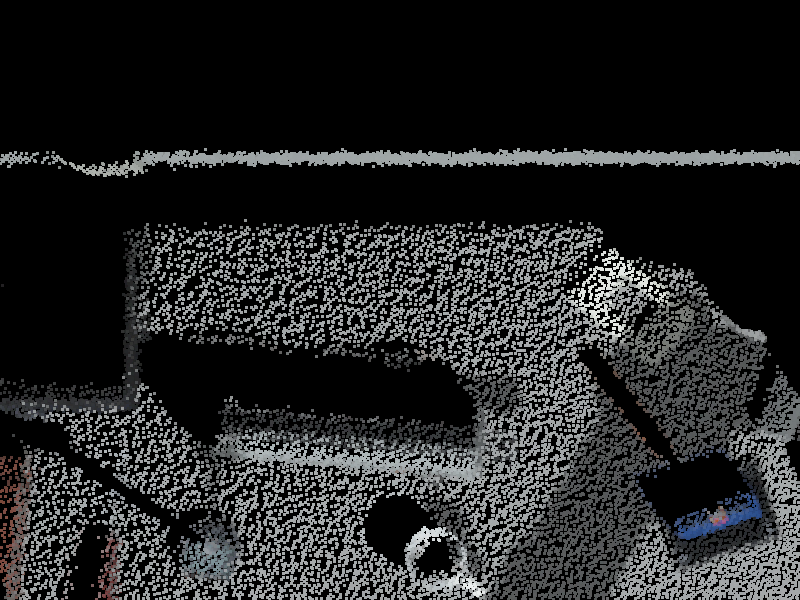

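The map gives a sealer yaw of about -5.5° and a stand yaw of about +18° at (0.435,-0.317). To refine the sealer, I'll make an orthophoto at arm height.

Run:
```python
from h import *
def orth(n,z,x1,y1,s=2,w=800,h=600):
    c=calibration(n); K=np.array([[c["fx"],0,c["cx"]],[0,c["fy"],c["cy"]],[0,0,1]])
    R=cv2.Rodrigues(np.array(c["rvec"],float))[0]; t=np.ravel(c["tvec"])
    H=K@np.column_stack([R[:,0],R[:,1],R[:,2]*z+t])   # (x,y,1)->px
    A=np.array([[0,-1/s/1000,x1],[-1/s/1000,0,y1],[0,0,1]]) # ortho px->(x,y)
    im=np.load(n+"0.npz")["im"]
    return cv2.warpPerspective(im,H@A,(w,h),flags=cv2.INTER_CUBIC|cv2.WARP_INVERSE_MAP)
a=orth("top",.086,.70,.25,2,800,300); b=orth("scene",.086,.70,.25,2,800,300)
cv2.imwrite("pics/arm.png",np.vstack([a,b]))
f=np.load("top0.npz"); W=f["W"]
for x,y0 in((.52,0),):pass
# height profile across sealer
for yc in(.15,.1,.05,0,-.05,-.09):
    m=(abs(W[...,1]-yc)<.004)&(W[...,0]>.46)&(W[...,0]<.62)&(W[...,2]>.012)
    P=W[m]; o=np.argsort(P[:,0]); print(yc,[(int(p[0]*1000),int(p[2]*1000)) for p in P[o]][::2])
```

```text
0.15 [(494, 31), (495, 16), (496, 54), (496, 40), (496, 19), (497, 25), (497, 16), (498, 43), (499, 27), (500, 53), (500, 51), (502, 54), (503, 58), (506, 60), (507, 58), (508, 60), (511, 54), (512, 58), (514, 80), (515, 79), (515, 85), (516, 51), (517, 62), (517, 81), (518, 84), (520, 80), (522, 51), (523, 82), (523, 87), (525, 84), (529, 82), (531, 82), (533, 80), (535, 82), (537, 84), (539, 80), (540, 85), (542, 85), (543, 83)]
0.1 [(490, 12), (490, 25), (491, 30), (492, 15), (492, 35), (493, 12), (493, 19), (494, 38), (495, 49), (496, 40), (496, 46), (498, 49), (499, 47), (501, 48), (503, 51), (505, 55), (506, 57), (508, 54), (509, 58), (511, 81), (511, 74), (511, 79), (512, 65), (512, 57), (513, 56), (515, 53), (517, 81), (517, 80), (518, 84), (520, 80), (524, 79), (526, 81), (528, 77), (528, 82), (532, 81), (534, 83), (536, 79), (537, 82), (539, 85)]
0.05 [(484, 32), (486, 35), (486, 26), (487, 38), (487, 31), (488, 44), (489, 13), (489, 41), (490, 52), (491, 51), (491, 50), (492, 54), (496, 54), (497, 51), (500, 52), (500, 58), (502, 60), (504, 49), (505, 53), (505, 79), (506,
[... 565 characters left out ...]
83), (527, 83), (527, 83), (531, 81), (585, 17), (588, 17), (594, 13)]
-0.05 [(476, 12), (477, 39), (478, 37), (478, 30), (479, 14), (479, 27), (479, 27), (480, 18), (480, 46), (481, 45), (483, 47), (485, 50), (485, 49), (486, 54), (487, 58), (490, 51), (492, 53), (492, 53), (496, 58), (497, 83), (497, 69), (497, 49), (497, 55), (498, 74), (500, 64), (500, 82), (501, 81), (502, 84), (503, 49), (506, 83), (508, 78), (509, 83), (510, 87), (512, 82), (516, 80), (518, 90), (519, 81), (520, 86), (525, 82), (527, 77)]
-0.09 [(490, 84), (492, 80), (494, 82), (496, 85), (499, 83), (502, 78), (504, 86), (506, 82), (508, 84), (511, 83), (513, 86), (515, 82), (517, 85), (520, 85), (521, 83), (524, 82)]
```

View pics/arm.png

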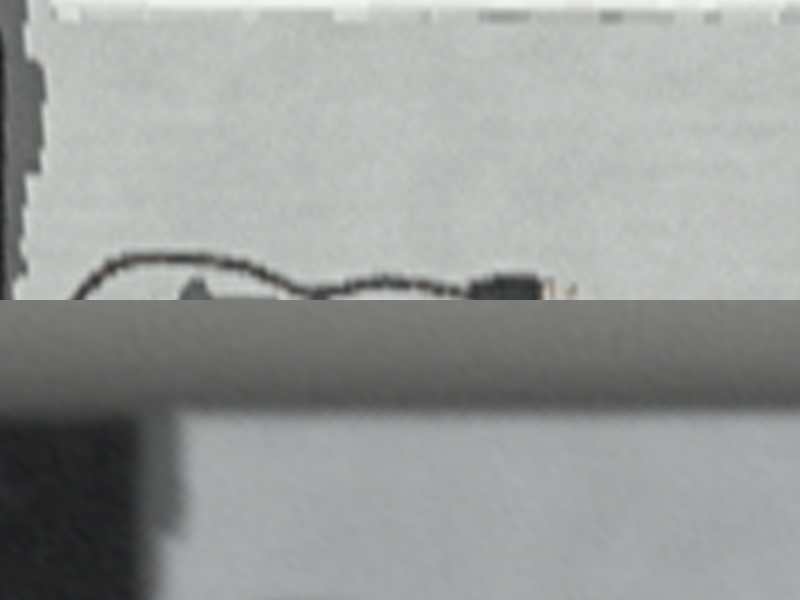

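That crop covered the wrong strip: it shows only the wall side and the cable. The height profiles already give the sealer's faces, so I'll fit it numerically and check against the camera and cup.

Run:
```python
from h import *
for n in("top","scene"):
    f=np.load(n+"0.npz"); W=f["W"].reshape(-1,3); 
    box=(W[:,0]>.44)&(W[:,0]<.62)&(W[:,1]>-.17)&(W[:,1]<.25)
    # arm front edge line: fit top face points, arm
    A=W[box&(W[:,2]>.074)&(W[:,2]<.094)&(W[:,0]>.47)]
    if n=="top":
        best=None
        ys=np.arange(-.1,.17,.01); e=[];bk=[]
        for y in ys:
            s=A[(abs(A[:,1]-y)<.006)]; 
            if len(s)>5: e.append((y,np.percentile(s[:,0],6))); bk.append((y,np.percentile(s[:,0],96)))
        fr=W[box&(W[:,2]>.012)&(W[:,2]<.045)&(W[:,1]>-.07)&(W[:,1]<.17)&(W[:,0]<.51)]
        # robust front face line
        p=np.polyfit(fr[:,1],fr[:,0],1)
        for _ in range(5):
            r=fr[:,0]-np.polyval(p,fr[:,1]); k=abs(r)<.005; p=np.polyfit(fr[k,1],fr[k,0],1)
        print("front face",p,k.sum(), "armfront",np.polyfit(*np.array(e).T,1),"armback",np.polyfit(*np.array(bk).T,1))
        yaw=-np.arctan(p[0]); print("yaw",np.degrees(yaw), np.degrees(-np.arctan(np.polyfit(*np.array(e).T,1)[0])),np.degrees(-np.arctan(np.polyfit(*np.array(bk).T,1)[0])))
        R=np.array([[np.cos(yaw),-np.sin(yaw)],[np.sin(yaw),np.cos(yaw)]])
    S=W[:,:2]@R   # coords in sealer axes
    a=S[box&(W[:,2]>.074)&(W[:,2]<.094)&(W[:,0]>.47)]
    print(n,"arm sx",np.percentile(a[:,0],[0,1,3,50,97,99,100]).round(4),"sy",np.percentile(a[:,1],[0,.5,1,2,98,99,99.5,100]).round(4))
    b=S[box&(W[:,2]>.012)&(W[:,2]<.06)&(W[:,0]>.47)&(W[:,0]<.51)]
    print(" body sx",np.percentile(b[:,0],[0,1,5,10,20]).round(4),"sy",np.percentile(b[:,1],[0,1,2,98,99,100]).round(4))
    c=(W[:,0]>.33)&(W[:,0]<.48)&(W[:,1]>.1)&(W[:,1]<.26)
    h=S[c&(W[:,2]>.15)&(W[:,2]<.24)]; print(" head sx",np.percentile(h[:,0],[0,2,50,98,100]).round(4),"sy",np.percentile(h[:,1],[0,2,50,98,100]).round(4),len(h))
    c=(W[:,0]>.33)&(W[:,0]<.46)&(W[:,1]>.12)&(W[:,1]<.26)
    g=S[c&(W[:,2]>.0045)&(W[:,2]<.025)]; print(" foot",np.percentile(g[:,0],[0,2,50,98,100]).round(4),np.percentile(g[:,1],[0,2,50,98,100]).round(4),len(g))
    c=(W[:,0]>.33)&(W[:,0]<.46)&(W[:,1]>-.12)&(W[:,1]<.04)
    g=S[c&(W[:,2]>.02)&(W[:,2]<.07)]; print(" cup",np.percentile(g[:,0],[0,2,50,98,100]).round(4),np.percentile(g[:,1],[0,2,50,98,100]).round(4),len(g))
```

```text
front face [0.08653621 0.48377082] 479 armfront [0.09545135 0.50169921] armback [0.08482593 0.53061029]
yaw -4.945838409012096 -5.452440512584679 -4.8485607935676285
top arm sx [0.4919 0.4968 0.4983 0.5128 0.5296 0.5313 0.5379] sy [-0.0701 -0.0689 -0.0668 -0.0636  0.2193  0.221   0.2225  0.2265]
 body sx [0.4708 0.4765 0.4796 0.4803 0.4816] sy [-0.0353 -0.0337 -0.0312  0.2211  0.2245  0.2291]
 head sx [0.3558 0.3567 0.3723 0.4063 0.408 ] sy [0.2041 0.2051 0.2245 0.2496 0.2518] 469
 foot [0.3108 0.3328 0.3829 0.4174 0.4428] [0.154  0.176  0.224  0.2593 0.2873] 398
 cup [0.3611 0.3648 0.3962 0.4232 0.4264] [-0.0506 -0.0456 -0.01    0.028   0.0303] 314
scene arm sx [0.49   0.4944 0.4952 0.509  0.5272 0.5302 0.5882] sy [-0.0758 -0.0737 -0.0713 -0.0694  0.2186  0.2211  0.2223  0.3013]
 body sx [0.4713 0.4742 0.4767 0.4775 0.4789] sy [-0.0421 -0.0395 -0.0382  0.2182  0.2223  0.227 ]
 head sx [0.352  0.3534 0.3732 0.4039 0.4071] sy [0.1976 0.2008 0.2165 0.2476 0.2492] 351
 foot [0.3134 0.3252 0.3808 0.4245 0.445 ] [0.1532 0.1738 0.2203 0.2657 0.286 ] 231
 cup [0.3602 0.3617 0.3908 0.421  0.4236] [-0.0545 -0.0488 -0.0032  0.0268  0.0294] 323
```

The sealer fit is consistent between both cameras and with the bench camera's position: yaw ≈ -5.0°, origin (0.5325, 0.1053) in rotated axes. Next I'll plan the grasp and final poses, check IK for both grasp turns, then take a wrist look above the handle.

```bash
cat >> h.py <<'E'
from scipy.spatial.transform import Rotation as Ro
YAW=np.radians(-5.0); RS=Ro.from_euler('z',YAW).as_matrix(); S0=RS@np.array([.5325,.1053,0])
GZ=.140+.054   # TCP at mirror z
def quat(R): q=Ro.from_matrix(R).as_quat(); return q[[3,0,1,2]]
def s2w(p): return S0+RS@(np.array(p)/1000)
LENS=np.array([-125,120,200.]);TAG=np.array([17.5,-20,33.]);SIGHT=LENS+.62*(TAG-LENS)
def tool(RM,sg): # tool rot from mirror rot; tool y = sg*mirror x, tool z=-mirror z
    y=sg*RM[:,0]; z=-RM[:,2]; return np.column_stack([np.cross(y,z),y,z])
def mirror_goal(g=(118,-20,165)):
    G=s2w(g); x=G-s2w(SIGHT); x/=np.linalg.norm(x)
    y=np.cross([0,0,1],x); y/=np.linalg.norm(y)
    return G,np.column_stack([x,y,np.cross(x,y)])
def tcp(G,RM,sg,off=np.array([.004,0,0])): return G+RM@(off+[0,0,GZ]),quat(tool(RM,sg))
E
python3 - <<'E'
from h import *
print(S0,s2w(SIGHT)); G,RM=mirror_goal(); print(G,RM)
Mg=Ro.from_euler('z',np.radians(17.5)).as_matrix()
for sg in(1,-1):
    p,q=tcp(np.array([.433,-.317,.035]),Mg,sg); print(sg,p,q,kin.inverse_kinematics(p,q))
    p,q=tcp(G,RM,sg); print(p,q,kin.inverse_kinematics(p,q))
sg=-1 if 0 else 1
p,q=tcp(np.array([.433,-.317,.035]),Mg,1); q1=kin.inverse_kinematics(p,q)
p2,q2=tcp(np.array([.433,-.317,.035]),Mg,-1); q22=kin.inverse_kinematics(p2,q2)
c=calibration("wrist");R=cv2.Rodrigues(np.array(c["rvec"],float))[0];s=env.get_state()
T=Ro.from_quat(np.roll(s["orientation"],-1)).as_matrix()
print("wristcam in tool",T.T@(-R.T@np.ravel(c["tvec"])-s["tcp_pos"]),"fwd",T.T@R[2],"right",T.T@R[0],c["fx"])
E
```

```text
[0.53965118 0.05848887 0.        ] [0.50603421 0.09475679 0.09646   ]
[0.65545904 0.0282806  0.165     ] [[ 0.84265491  0.40647115 -0.35314856]
 [-0.37488076  0.91366362  0.15710891]
 [ 0.38651923 -0.          0.92228135]]
1 [ 0.43681487 -0.31579718  0.229     ] [-0.          0.59130965  0.8064446   0.        ] [ 0.82657646  0.3710942  -0.38821631  1.93277807  0.18039505  0.87118277
  0.65097071]
[0.59031884 0.0572602  0.34546866] [0.16530959 0.82213643 0.5340715  0.10738746] [ 0.44715157  0.30044376 -0.90302181  1.87378096  0.6835276   0.90656501
 -1.20582536]
-1 [ 0.43681487 -0.31579718  0.229     ] [ 0.          0.8064446  -0.59130965  0.        ] [ 0.31838691  0.34686827  0.23577675  1.96727274 -0.10692815  0.83917325
 -2.22398004]
[0.59031884 0.0572602  0.34546866] [ 0.10738746 -0.5340715   0.82213643 -0.16530959] [ 0.63347858  0.40205471 -1.17494172  1.86506189  0.82926508  1.00331971
  1.83279237]
wristcam in tool [ 7.13235638e-02  9.24709520e-06 -6.96210101e-02] fwd [-2.77717787e-01 -2.19335185e-04  9.60662679e-01] right [-1.41902756e-03  9.99998977e-01 -1.81910088e-04] 293.1714323711585
```

Run:
```python
from h import *
Mg=Ro.from_euler('z',np.radians(17.5)).as_matrix()
p,q=tcp(np.array([.433,-.317,.035]),Mg,1); p[2]=.34
env.reach(p,q); print(env.get_state()["time"],env.get_state()["tcp_pos"]-p)
im,W=cloud("wrist"); cv2.imwrite("pics/w1.png",im); np.savez("w10.npz",im=im,W=W)
hsv=cv2.cvtColor(im,cv2.COLOR_BGR2HSV)
o=(hsv[...,0]>4)&(hsv[...,0]<18)&(hsv[...,1]>150)&(hsv[...,2]>60)
P=W[o&(W[...,2]>.08)]; print(len(P),np.nanmin(P,0),np.nanmax(P,0))
t=P[P[:,2]>np.nanmax(P[:,2])-.008]; print("top",len(t),np.nanmean(t,0),cv2.minAreaRect((t[:,:2]*1000).astype(np.float32)))
for z in np.arange(.09,.2,.02):
    k=P[abs(P[:,2]-z)<.01]; print(round(z,2),len(k),k.mean(0).round(4))
b=(hsv[...,0]>100)&(hsv[...,0]<125)&(hsv[...,1]>140)&(abs(W[...,2]-.058)<.003)
print("rim",b.sum(),cv2.minAreaRect((W[b][:,:2]*1000).astype(np.float32)))
```

```text
1.425 [-0.00064361 -0.00140891 -0.00019656]
304 [ 0.43083991 -0.32317753  0.09496079] [ 0.44299903 -0.30892984  0.19817664]
top 83 [ 0.43573361 -0.3135148   0.19621774] ((436.8670959472656, -316.2259521484375), (10.028268814086914, 12.773950576782227), 17.66278839111328)
0.09 7 [ 0.4346 -0.3104  0.098 ]
0.11 27 [ 0.4348 -0.3107  0.1136]
0.13 42 [ 0.4352 -0.3104  0.1303]
0.15 57 [ 0.4349 -0.3105  0.1505]
0.17 66 [ 0.4349 -0.3105  0.1707]
0.19 105 [ 0.4355 -0.3129  0.1935]
rim 283 ((433.7764587402344, -306.1179504394531), (18.493106842041016, 61.0471305847168), 17.675983428955078)
```

View pics/w1.png

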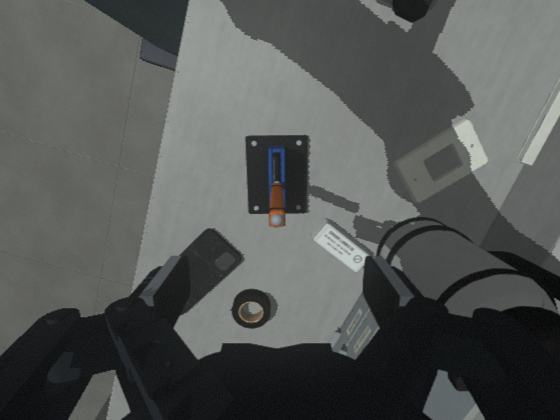

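The wrist picture shows the handle top at (277,217) in front of the blue pocket, with nothing between the fingers. The measured handle centre is (0.4369,-0.3162), yaw 17.7°. Now I'll grasp and lift straight up.

Run:
```python
from h import *
Mg=Ro.from_euler('z',np.radians(17.7)).as_matrix()
R=tool(Mg,1); q=quat(R); p=np.array([.4368,-.3162,.229])
env.movel(p+[0,0,.10],rot=q,velocity=.1) if 0 else None
env.movel(p,rot=q,velocity=.12,stop_force=15)
env.grip(0.0,50); s=env.get_state(); print("grip",s["time"],s["opening"],s["gripper_force"],s["tcp_pos"],s["force"])
r=env.movel(p+[0,0,.12],velocity=.1,rot=q,stop_force=25); s=env.get_state(); print(r,s["time"],s["opening"],s["gripper_force"],s["tcp_pos"],s["force"])
for n in("top","scene"):
    im,W=cloud(n); np.savez(n+"1.npz",im=im,W=W)
    o=cv2.resize(im[190:310,320:460] if n=="top" else im[210:350,270:410],None,fx=4,fy=4,interpolation=cv2.INTER_CUBIC)
    cv2.imwrite(f"pics/lift_{n}.png",cv2.resize(o,(400,400)))
cv2.imwrite("pics/lift.png",np.hstack([cv2.imread(f"pics/lift_{n}.png") for n in("top","scene")]))
```

```text
grip 3.2083 0.011563263195937552 48.929264545440674 [ 0.43694102 -0.31630428  0.22920576] [ 0.08775894 -1.23828922  0.43196856]
False 4.5583 0.011424474422777256 48.76085042953491 [ 0.43646267 -0.31605843  0.34821272] [-0.24188062 -0.99669272 -0.62024161]
```

View pics/lift.png

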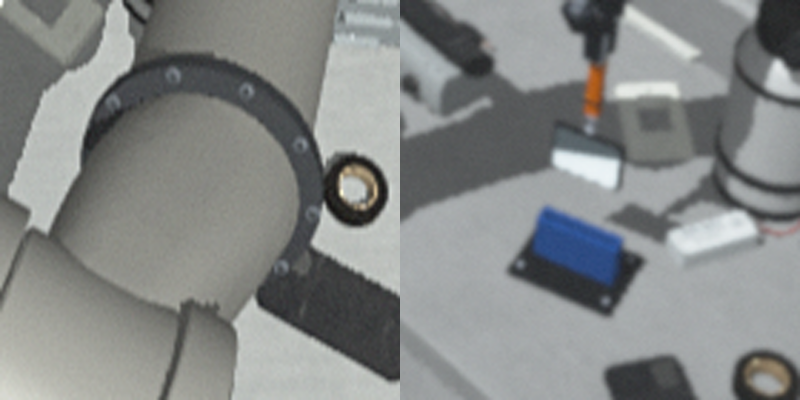

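The scene crop shows the mirror free of the stand, with the glass (bright, dark frame) facing the robot side, so the mirror's -x is as assumed. Now I'll carry it to the viewing pose.

Run:
```python
from h import *
G,RM=mirror_goal(); p,q=tcp(G,RM,1)
try: env.movel(p+[0,0,.03],velocity=.13,rot=q,stop_force=20)
except env.PlanningError as e: print("plan",e); raise
env.movel(p,velocity=.08,rot=q,stop_force=20); env.dwell(.3)
s=env.get_state(); print(s["time"],s["tcp_pos"]-p,s["opening"],s["gripper_force"],s["force"],np.degrees((Ro.from_matrix(tool(RM,1)).inv()*Ro.from_quat(np.roll(s["orientation"],-1))).as_rotvec()))
ims=[]
for n in("top","scene"):
    im,W=cloud(n); np.savez(n+"2.npz",im=im,W=W); ims.append(im)
    L=(W.reshape(-1,3)-G)@RM; k=(abs(L[:,0])<.02)&(abs(L[:,1])<.04)&(abs(L[:,2])<.032); print(n,k.sum())
    if k.sum()>20:
        l=L[k]; print(l.mean(0),np.percentile(l,[1,99],axis=0)); print("plane fit x=a y+b z+c",np.linalg.lstsq(np.c_[l[:,1:],np.ones(len(l))],l[:,0],rcond=None)[0])
cv2.imwrite("pics/fin.png",cv2.resize(np.hstack([ims[0][100:330,120:400],cv2.resize(ims[1][100:330,140:420],None,fx=1,fy=1)]),(800,330)))
```

```text
8.75 [1.75696262e-04 3.77979666e-05 4.47101479e-04] 0.011379165189456638 48.64815652370453 [ 0.75138052 -1.15712014  0.10234525] [-0.03727735  0.01916044  0.01201381]
top 0
scene 67
[ 0.00062267 -0.01744325  0.00837381] [[-0.00213979 -0.03823436 -0.02143517]
 [ 0.00513906  0.02874773  0.03190237]]
plane fit x=a y+b z+c [-0.06694493  0.02634654 -0.00076569]
```

View pics/fin.png

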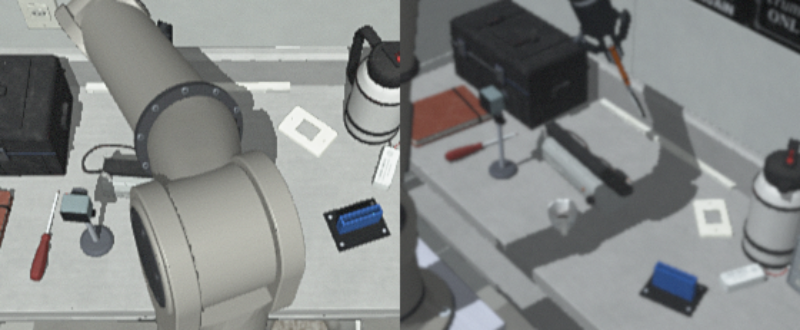

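At the final pose the mirror hangs behind the sealer and the other objects are in place, but the scene camera sees the glass edge-on, so that plane fit means little. I'll check the in-hand pose from the saved lift picture instead, where the glass faces the camera, and from the handle axis now.

Run:
```python
from h import *
Mg=Ro.from_euler('z',np.radians(17.7)).as_matrix()
G1=np.array([.43646,-.31606,.34821])-Mg@np.array([.004,0,GZ]); G2,RM=mirror_goal()
for f,G,M in(("scene1",G1,Mg),("scene2",G2,RM)):
    d=np.load(f+".npz"); W=d["W"].reshape(-1,3); L=(W-G)@M
    if f=="scene1":
        k=(abs(L[:,0])<.015)&(abs(L[:,1])<.036)&(abs(L[:,2])<.03); l=L[k]; print(f,k.sum(),l.mean(0),np.percentile(l,[1,99],axis=0).round(4)); 
        A=np.c_[l[:,1:],np.ones(len(l))]; print("x=ay+bz+c",np.linalg.lstsq(A,l[:,0],rcond=None)[0])
    h=cv2.cvtColor(d["im"],cv2.COLOR_BGR2HSV).reshape(-1,3)
    k=(h[:,0]>3)&(h[:,0]<18)&(h[:,1]>130)&(abs(L[:,0])<.03)&(abs(L[:,1])<.03)&(L[:,2]>.05)&(L[:,2]<.12); l=L[k]
    print(f,"handle",k.sum(),l.mean(0),"x,y slope/z",np.polyfit(l[:,2],l[:,0],1),np.polyfit(l[:,2],l[:,1],1))
```

```text
scene1 401 [-0.00071009 -0.00145076  0.00355269] [[-0.0058 -0.0349 -0.0257]
 [ 0.0061  0.0338  0.0287]]
x=ay+bz+c [-0.00086515  0.01218799 -0.00075465]
scene1 handle 80 [-0.00310902 -0.00116749  0.08460323] x,y slope/z [-0.02717293 -0.0008101 ] [-0.02505345  0.00095211]
scene2 handle 26 [ 0.00126133 -0.00846535  0.09183175] x,y slope/z [-0.00456406  0.00168045] [-0.03632174 -0.00512986]
```

The mirror sits in the hand to within about 0.7°, roughly 2 mm at the sight point, so I'm handing in.

```bash
python3 -c "
from h import *
print(job.job_done(), env.get_state()['time'])"
```

```text
the job is handed in; nothing more can be done
the job is handed in; nothing more can be done
```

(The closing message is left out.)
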